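Change the dryer tube on the sensor's breather port

ROBOT

A 6-joint arm with a two-finger parallel gripper is mounted at the origin on the work surface. World frame = base frame: x ahead of the robot, y to its left, z up, the work surface at z = 0. Lengths are in m, angles in rad, forces in N, time in s.
With the tool pointing down it reaches from about 0.4 to 0.825 m from the base axis. Payload 7 kg.
Tool frame: the origin (TCP) lies at the very end of the fingers, on their centre line; the grasp point (between the pads) lies 19 mm behind it; z points along the fingers, y is the line along which they close (so a half turn about z gives the same grasp; the last joint's range is limited). The gripper opens to 88 mm and grips with 3 to 60 N. Pads are 19 mm wide; open, the fingers measure 130 mm over their backs; the gripper's body (78 mm by 193 mm) begins 47 mm behind the grasp point.
Start: joints at [1.498, 0.359, 0.012, 0, -1.224, -0.288], TCP at [0.238, 0.632, 0.198] pointing down, gripper open.
Joint ranges: [-3.07, 3.07], [-1.43, 2.12], [-1.02, 1.25], [-3.03, 1.67], [-3.05, -0], [-3.03, 3.03]. Speed limits (rad/s): [2.39, 2.39, 3.01, 3.14, 3.14, 3.14].

INTERFACE

Orientations are given as [roll, pitch, yaw] about the fixed x, y, z axes, in that order (R = Rz(yaw) Ry(pitch) Rx(roll)).
In Python, from station import arm, vision gives the robot as it stands. The module is installed in compiled form; this text tells all that it offers.
- The arm moves only by the tool jog_arm, never from a script. Its argument "steps" is a list that holds one entry, the list of rows, each a list of 7 numbers: the closure in counts, from 0 (fully open) to 255 (shut), then the shift along the tool's x, y, z scaled (see below), then the turn, a rotation vector about the tool's x, y, z scaled (see below). In form: [[[grip, dx, dy, dz, rx, ry, rz], ...]]. A call has 1 to 8 rows; each row is the pose to reach, as a shift and turn from the pose commanded when the call began, along the tool's axes at that moment; what a row does not reach only later rows make up. The controller multiplies each number of a shift by 250 mm and each number of a turn by 45 degrees. A row lasts 1/10 s, in which the tool goes at most 50 mm and 8.59 degrees, less where a joint would pass 70% of its speed; a pose out of reach is approached as far as the arm can. A call with a number of a shift or a turn outside -1 to 1 is refused whole. A call with a gripper value outside its range is refused whole. The fingers move at their own pace and stop on an object; "newtons" is the grip in N (left out, the last holds). Time passes only in rows, so rows that repeat a pose let the fingers close. It gives the time, the measured TCP pose, the force, the opening and the grip force at its end, in the units of the state.
- arm.get_state(): the state, without advancing time (a new reading comes with each control period).
- vision.grab_frame(name): name is "scene" or "top" or "wrist"; returns a dict with "color" (420x560x3 uint8, red, green, blue), "vfov" (degrees; the focal length in pixels is half the picture's height over the tangent of half this angle, whatever the lens; pixels are square), "cx", "cy" (the principal point, pixels), "extrinsics" (4x4, takes a point from world to camera coordinates). Camera axes: x right, y down, z forward; pixel columns grow to the right and rows downward; lengths in m; the calibration is good to about 2 mm. A picture is of the moment at which its call begins. There is no depth.
- arm.job_done(): hands the job in; it is judged then, once.
The state is a dict: "t": time; "q": joint angles; "qd": joint speeds; "joint_efforts": joint torques, N m; "eef_pos": TCP position; "ee_rot": TCP orientation; "force": force on the tool from outside, world axes, zero at the start; "moment": the same for the moment, N m; "width": finger opening in m; "gripper_force": force on a finger pad.
Only numpy, scipy, OpenCV 4.12 (cv2) and the standard library are available. Lean on these libraries where they do the work, as an engineer would, in place of code of your own. Each camera call takes 0.05 s, during which the arm holds its last target. There are 200 camera calls.

TASK

Change the dryer tube of the seismic sensor: pull the used tube straight up out of the push-fit collet on the mounting shelf, then push the fresh tube from the wooden rack into that collet, past the seal, until it bottoms. Leave the used tube standing upright in a free well of the rack, and do not turn the leveling crank or disturb the blanking plug, the bushing, the thumbscrew and the rubber foot.

Things in the scene. Friction and masses are not known exactly. Their poses are not given: they have to be found in the camera images.
- rig: cast aluminium shelf, fixed, 240 x 320 mm (x, y), top 50 mm above the pier (work surface); origin at the centre of its underside, z up. Near its -y end stands the breather block (64 x 60 mm, top at 95 mm) with the collet; at (30, 60) mm the leveling jack with the black sensor housing on it (104 mm across, top at 205 mm, wire handle to 226 mm). A thin copper pipe joins them, 75 to 135 mm high
- port (a point): mouth centre of the push-fit collet (upright brass nut, 44 mm across, black ring on top), 125 mm above the pier, at (0, -105) mm in the shelf's frame; z up. Bore 30 mm deep, flared from 28 mm to 21.6 mm across in its first 5 mm. Half-way down is a seal: a tube let in stops there, 6 to 16 mm short, takes a slow push of 8 to 13 N to pass, then 3 to 4 N to the bottom. It pulls out with 4 to 7 N
- spent_mid (a point): centre of the used dryer tube, at the start fully home in the collet. Rigid, upright, 140 mm long, 0.12 to 0.24 kg: below, a spigot 20 mm across and 32 mm long, its last 4.5 mm tapered to 15 mm; then a white body 36 mm across, 90 mm long; on top a black cap 30 mm across, 18 mm long. z to the cap. When home, the centre is 40 mm above the collet's mouth, the body's shoulder 2 mm above the black ring
- fresh_mid (a point): centre of the fresh dryer tube, alike in make and size to the used one (spigot's end 70 mm below the centre, cap's top 70 mm above); at the start it stands upright in one of the two end wells of the rack
- rack: wooden block on the pier, fixed, 230 x 64 mm, 40 mm high, with three wells in a row along its x axis; origin at the centre of its underside. At the start the fresh tube stands in one end well, the blanking plug in the other, and the middle well is free
- rack_hole0 (a point): centre of the mouth of the rack's first end well (80 mm from the rack's centre towards its -x), 40 mm above the pier. Each well is 26 mm across and 36 mm deep; a tube stands in it with its body's shoulder resting on the rack's top, so that the tube's centre is 38 mm above the mouth
- rack_hole1 (a point): centre of the mouth of the rack's middle well, free at the start
- rack_hole2 (a point): centre of the mouth of the rack's other end well (80 mm from the rack's centre towards its +x)
- crank_grip (a point): middle of the black grip (55 mm long, 21 mm thick) of the hand crank, which stands out about 95 mm from the jack beyond the shelf's +y edge and turns stiffly; leave it alone
- plug: blanking plug, 75 mm tall with a flange 36 mm across and a stubby steel knob 24 mm across, standing in an end well of the rack with 43 mm above the rack's top; origin at the centre of its underside; leave it alone
- bushing: flanged bronze bushing, 58 mm across and 56 mm tall, standing on the shelf's front (-x) part; origin at the centre of its underside; leave it alone
- thumbscrew: steel thumbscrew standing on its knurled head, 52 mm across and 66 mm tall, on the shelf's front (-x) part; origin at the centre of its underside; leave it alone
- foot: green rubber foot, 68 mm across and 62 mm tall with its stud, on the pier beside the shelf; origin at the centre of its underside; leave it alone
Not all that is in view belongs to the job. Several things have the shape of the rack; the one meant has the colours described above.

How it is judged:
By the outcome, as a careful person would: the job done as asked, in the order asked, and still so for the second after the job is handed in, with the robot touching nothing.
It also fails if it takes over 51 s, if anything falls off the work surface, if the arm or the gripper's body presses on something with over 40 N, if the wrist force passes 120 N, or if a joint passes its speed limit or range.

## Working session

There is one attempt and no reset: what is moved stays moved. The work goes in short steps, Python scripts to look and compute and a tool call to move; the robot and the scene stay as the last step left them, time stands still between calls to the robot, and variables do not carry over. Pictures are saved under pics/ and viewed, at most 10 in all, crops included, and the job is handed in when it is done.

Besides the shell and the picture viewer there is one more tool, called in YAML: its name, and indented under it one key for each argument. jog_arm: Moves the arm, as the interface text tells. Its arguments: {"type":"object","properties":{"steps":{"type":"array","items":{"type":"array","items":{"type":"array","items":{"type":"number"}}}},"newtons":{"type":"number"}},"required":["steps"]}

```bash
mkdir -p pics; cat > h.py <<'E'
import numpy as np, cv2
from scipy.spatial.transform import Rotation as R
from station import arm, vision
def grab(n,fn=None):
    f=vision.grab_frame(n)
    if fn: cv2.imwrite('pics/'+fn,f['color'][:,:,::-1])
    np.savez('last_%s.npz'%n,**f)
    return f
def load(n): return dict(np.load('last_%s.npz'%n))
def foc(f): return 210/np.tan(np.radians(float(f['vfov']))/2)
def proj(f,P):
    E=f['extrinsics'];p=E[:3,:3]@np.asarray(P,float)+E[:3,3]
    return foc(f)*p[0]/p[2]+f['cx'],foc(f)*p[1]/p[2]+f['cy']
def onz(f,u,v,z):
    E=f['extrinsics'];Rm=E[:3,:3];c=-Rm.T@E[:3,3]
    d=Rm.T@np.array([(u-f['cx'])/foc(f),(v-f['cy'])/foc(f),1]);return c+d*(z-c[2])/d[2]
def rows(target,yaw=None):
    s=arm.get_state();Rt=R.from_euler('xyz',s['ee_rot'])
    return Rt.inv().apply(np.asarray(target)-s['eef_pos'])/0.25
E
python3 - <<'E'
from h import *
a=grab('scene','s0.png');b=grab('top','t0.png')
for f in(a,b):print(f['vfov'],f['cx'],f['cy'],np.round(-f['extrinsics'][:3,:3].T@f['extrinsics'][:3,3],3),f['extrinsics'].round(3).tolist())
cv2.imwrite('pics/c0.png',np.vstack([cv2.resize(x['color'][:,:,::-1],(400,300)) for x in(a,b)]))
print(arm.get_state())
E
```

```text
54.683944614892994 284.91701583491783 206.57216567432081 [ 0.831 -0.381  0.786] [[0.722, 0.692, 0.018, -0.35], [0.533, -0.539, -0.653, -0.135], [-0.442, 0.48, -0.758, 1.146], [0.0, 0.0, 0.0, 1.0]]
46.81765668362418 283.5851823392132 200.43928373113323 [0.283 0.018 1.381] [[0.019, -1.0, -0.024, 0.046], [-0.992, -0.016, -0.125, 0.454], [0.125, 0.026, -0.992, 1.334], [0.0, 0.0, 0.0, 1.0]]
{'t': 0.1, 'q': array([ 1.49810645e+00,  3.59330585e-01,  1.11779081e-02, -3.10325602e-04,
       -1.22409258e+00, -2.88086139e-01]), 'qd': array([ 0.00029399, -0.00286218,  0.00091676,  0.00028035,  0.00243807,
        0.00136597]), 'joint_efforts': array([-2.03679003e-03, -5.84160805e+01,  2.93752563e+01,  7.01555505e+00,
        1.01738196e-02, -5.52959568e-05]), 'eef_pos': array([0.23814415, 0.63109841, 0.19671811]), 'ee_rot': array([ 3.14012054e+00, -1.31985710e-04, -3.60881577e-01]), 'force': array([-0.4989445 ,  0.63284642,  0.020107  ]), 'moment': array([-0.04594629,  0.03765327, -0.02335158]), 'gripper_force': 0.0, 'width': 0.08770780517888223}
```

View pics/s0.png

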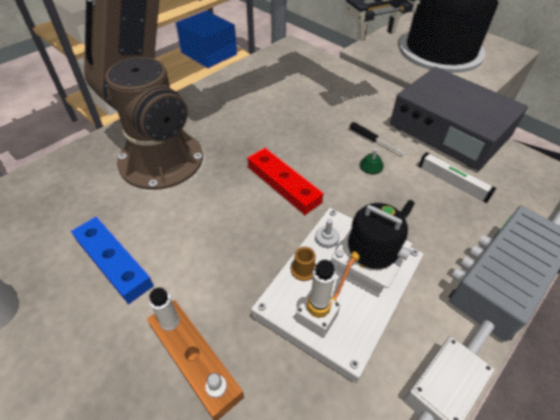

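View pics/t0.png

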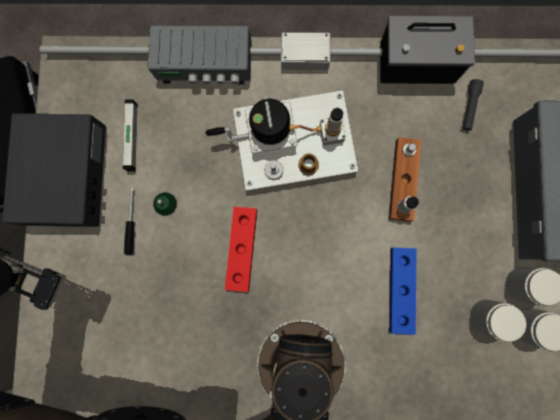

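Scene: three rack-shaped blocks — red (285,180), blue (110,258) and wood-brown (193,355). Only the brown one is wood-coloured and holds the fresh tube (163,305) and the plug (215,383). The used tube stands in the brass collet at (322,290). In the top view, the wooden rack is at (406,180), the used cap at about (335,115) and the fresh cap at about (411,203). I'll confirm with an enlarged crop.

```bash
python3 - <<'E'
from h import *
t=load('top')['color'][:,:,::-1];s=load('scene')['color'][:,:,::-1]
cv2.imwrite('pics/c1.png',cv2.resize(t[85:235,230:430],None,fx=4,fy=4,interpolation=cv2.INTER_CUBIC))
a=cv2.resize(s[255:415,145:345],None,fx=4,fy=3.75)
cv2.imwrite('pics/c2.png',cv2.resize(s[250:400,145:345],None,fx=4,fy=4,interpolation=cv2.INTER_CUBIC))
E
```

```text
(no output)
```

View pics/c1.png

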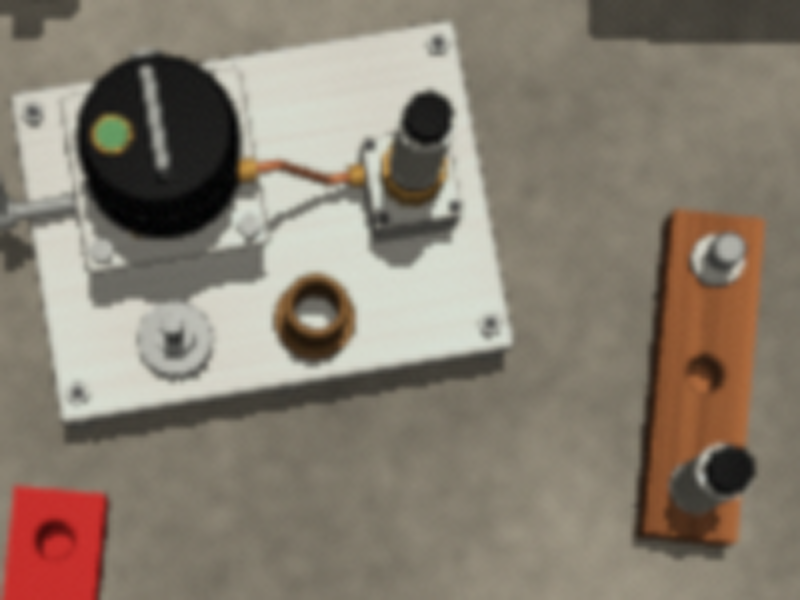

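View pics/c2.png

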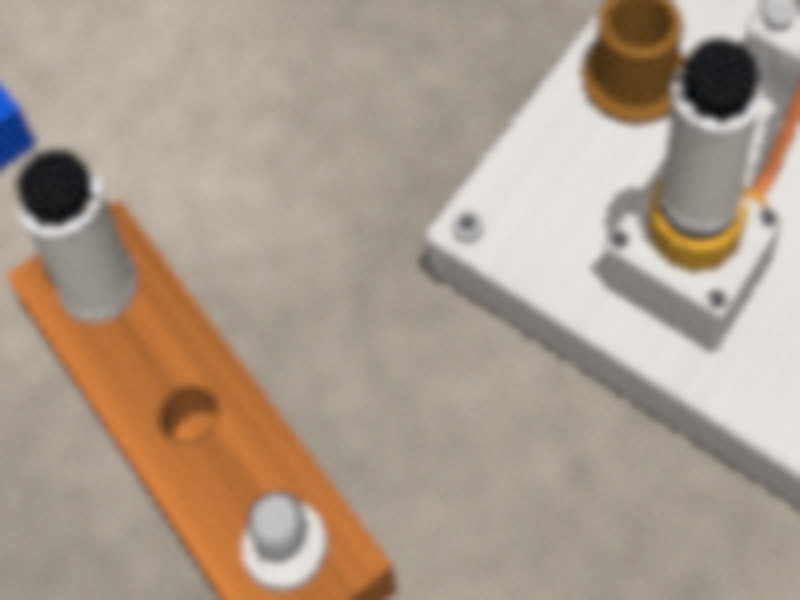

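```bash
python3 - <<'E'
from h import *
t=load('top');s=load('scene')
T=lambda x,y,z:onz(t,(x+.5)/4-.5+230,(y+.5)/4-.5+85,z)
S=lambda x,y,z:onz(s,(x+.5)/4-.5+145,(y+.5)/4-.5+250,z)
sh=np.array([T(*p,.05) for p in [(14,95),(452,24),(512,347),(65,420)]]);c=sh.mean(0)
print('shelf',sh.round(3).tolist(),c.round(4)); d=(sh[0]+sh[3]-sh[1]-sh[2]);ys=np.arctan2(d[1],d[0])-np.pi/2
Rz=R.from_euler('z',ys);print('yaw',ys,'port',(c+Rz.apply([0,-.105,0])).round(4))
print('used',T(429,117,.235).round(4),S(721,76,.235).round(4))
ra=np.array([T(*p,.04) for p in [(671,210),(764,216),(738,543),(642,536)]]);c=ra.mean(0);d=ra[0]+ra[1]-ra[2]-ra[3]
yr=np.arctan2(d[1],d[0]);print('rack',c.round(4),'yaw',yr,[(c+k*.08*np.array([np.cos(yr),np.sin(yr),0])).round(4).tolist() for k in(-1,0,1)])
print('well',T(704,373,.04).round(4),S(190,414,.04).round(4))
print('fresh',T(730,469,.148).round(4),S(56,187,.148).round(4))
E
```

```text
shelf [[0.711, 0.202, 0.05], [0.767, -0.108, 0.05], [0.535, -0.151, 0.05], [0.479, 0.159, 0.05]] [0.6229 0.0253 0.05  ]
yaw 0.17776450012786738 port [ 0.6414 -0.0781  0.05  ]
used [ 0.6408 -0.0771  0.235 ] [ 0.6442 -0.0805  0.235 ]
rack [ 0.5189 -0.2852  0.04  ] yaw -0.09478093748934309 [[0.4393, -0.2776, 0.04], [0.5189, -0.2852, 0.04], [0.5985, -0.2928, 0.04]]
well [ 0.52   -0.2853  0.04  ] [ 0.5205 -0.2853  0.04  ]
fresh [ 0.4392 -0.2765  0.148 ] [ 0.4449 -0.2782  0.148 ]
```

jog_arm:
  steps:
    - [[0,0.4,0.3,-0.4,0,0,-0.17],[0,0.4,0.3,-0.4,0,0,-0.34],[0,1,0.84,-0.42,0,0,-0.34],[0,1,0.84,-0.42,0,0,-0.34],[0,1,0.84,-0.42,0,0,-0.34],[0,1,0.84,-0.42,0,0,-0.34],[0,1,0.84,-0.42,0,0,-0.34],[0,1,0.84,-0.42,0,0,-0.34]]

```text
t: 0.9
eef_pos: [0.3999, 0.3429, 0.3044]
ee_rot: [-3.14, -0.002, -0.097]
force: [-0.3, 1.3, -1.1]
width: 0.0877
gripper_force: 0.0
```

jog_arm:
  steps:
    - [[0,0.6,0.8,0,0,0,0],[0,0.6,0.8,0,0,0,0],[0,0.6,0.8,0,0,0,0],[0,0.6,0.8,0,0,0,0],[0,0.6,0.8,0,0,0,0],[0,0.6,0.8,0,0,0,0]]

```text
t: 1.5
eef_pos: [0.5304, 0.1293, 0.3017]
ee_rot: [3.14, 0.001, -0.099]
force: [-0.4, 0.6, -0.1]
width: 0.0874
gripper_force: 0.0
```

jog_arm:
  steps:
    - [[0,0.52,0.79,0,0,0,0],[0,0.52,0.79,0,0,0,0],[0,0.52,0.79,0,0,0,0],[0,0.52,0.79,0,0,0,0],[0,0.52,0.79,0,0,0,0],[0,0.52,0.79,0,0,0,0],[0,0.52,0.79,0,0,0,0]]

```text
t: 2.2
eef_pos: [0.6396, -0.0754, 0.3013]
ee_rot: [3.141, 0.002, -0.095]
force: [-0.4, 0.2, -0.0]
width: 0.0871
gripper_force: 0.0
```

```bash
python3 - <<'E'
from h import *
f=grab('wrist','w0.png');s=arm.get_state();print(s['t'],s['eef_pos'],s['ee_rot'],s['force'])
for P in[(.642,-.079,.235),(.642,-.079,.125)]:print(proj(f,P))
print(proj(f,s['eef_pos']))
E
```

```text
2.25 [ 0.63941052 -0.07464657  0.30182396] [-3.14153724e+00  1.20904902e-03 -9.40549736e-02] [0.13049067 0.47939798 0.45456062]
(np.float64(285.48028090728764), np.float64(207.2403513325758))
(np.float64(284.06319698098497), np.float64(179.83071235616222))
(np.float64(279.48247812192426), np.float64(243.6450889615798))
```

View pics/w0.png

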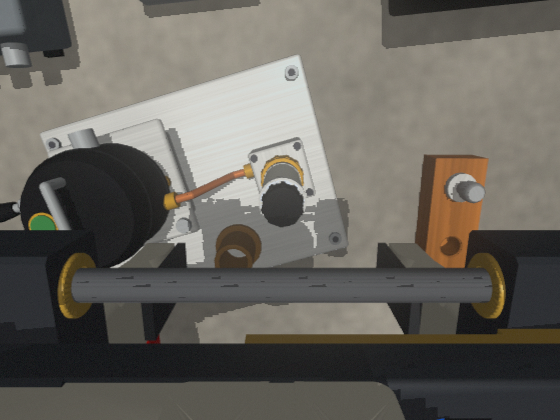

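The wrist view shows the used tube's cap at (283,204) against a predicted (285,207), with the gripper over it and the housing clear on the left.

```bash
python3 - <<'E'
from h import *
f=load('wrist');print(onz(f,283,204,.235),onz(f,281.5,177,.125),foc(f))
s=arm.get_state()
for x in[(.642,-.079,.180)]:print(rows(x))
E
```

```text
[ 0.64454019 -0.07746374  0.235     ] [ 0.64510605 -0.07671297  0.125     ] 366.54540295972276
[0.01253675 0.01639099 0.48728012]
```

jog_arm:
  steps:
    - [[0,0.016,0.013,0,0,0,0],[0,0.016,0.013,0.12,0,0,0],[0,0.016,0.013,0.28,0,0,0],[0,0.016,0.013,0.42,0,0,0],[0,0.016,0.013,0.485,0,0,0],[0,0.016,0.013,0.485,0,0,0],[0,0.016,0.013,0.485,0,0,0]]

```text
t: 2.95
eef_pos: [0.6438, -0.0781, 0.1824]
ee_rot: [3.141, -0.001, -0.092]
force: [0.3, 0.2, 0.7]
width: 0.0874
gripper_force: 0.0
```

jog_arm:
  newtons: 30
  steps:
    - [[255,0,0,0,0,0,0],[255,0,0,0,0,0,0],[255,0,0,0,0,0,0],[255,0,0,0,0,0,0],[255,0,0,0,0,0,0],[255,0,0,0,0,0,0],[255,0,0,0,0,0,0],[255,0,0,0,0,0,0]]

```text
t: 3.75
eef_pos: [0.6433, -0.0788, 0.1813]
ee_rot: [-3.142, -0.0, -0.094]
force: [0.3, -0.1, 0.5]
width: 0.0347
gripper_force: 30.0
```

jog_arm:
  steps:
    - [[255,0,0,-0.02,0,0,0],[255,0,0,-0.04,0,0,0],[255,0,0,-0.06,0,0,0],[255,0,0,-0.09,0,0,0],[255,0,0,-0.12,0,0,0],[255,0,0,-0.15,0,0,0],[255,0,0,-0.18,0,0,0],[255,0,0,-0.2,0,0,0]]

```text
t: 4.55
eef_pos: [0.6436, -0.0788, 0.2325]
ee_rot: [-3.141, -0.001, -0.094]
force: [0.0, -0.4, -2.9]
width: 0.0348
gripper_force: 30.0
```

jog_arm:
  steps:
    - [[255,0,0,-0.1,0,0,0],[255,-0.1,0.2,-0.12,0,0,0],[255,-0.18,0.38,-0.12,0,0,0],[255,-0.26,0.55,-0.12,0,0,0],[255,-0.35,0.72,-0.12,0,0,0],[255,-0.415,0.868,-0.12,0,0,0],[255,-0.415,0.868,-0.12,0,0,0],[255,-0.415,0.868,-0.12,0,0,0]]

```text
t: 5.35
eef_pos: [0.5191, -0.286, 0.2617]
ee_rot: [-3.142, -0.0, -0.096]
force: [0.1, 0.9, -1.6]
width: 0.0345
gripper_force: 30.0
```

```bash
python3 - <<'E'
from h import *
f=grab('wrist','w1.png');g=grab('scene');s=arm.get_state();print(s['t'],s['eef_pos'],s['ee_rot'],s['force'])
print(proj(f,(.5195,-.285,.04)),proj(g,(.5195,-.285,.04)))
a=cv2.resize(f['color'][20:320,:,::-1],(560,300));b=cv2.resize(g['color'][240:420,90:330,::-1],(400,300))
cv2.imwrite('pics/c3.png',np.vstack([a,cv2.copyMakeBorder(b,0,0,80,80,0)]))
E
```

```text
5.45 [ 0.51999504 -0.28474716  0.26140104] [-3.14141110e+00 -2.06891133e-04 -9.36349248e-02] [ 0.895199   -0.12850211 -2.23079025]
(np.float64(279.7757126035177), np.float64(175.30140813488183)) (np.float64(191.9176728738774), np.float64(352.64984778437974))
```

View pics/c3.png

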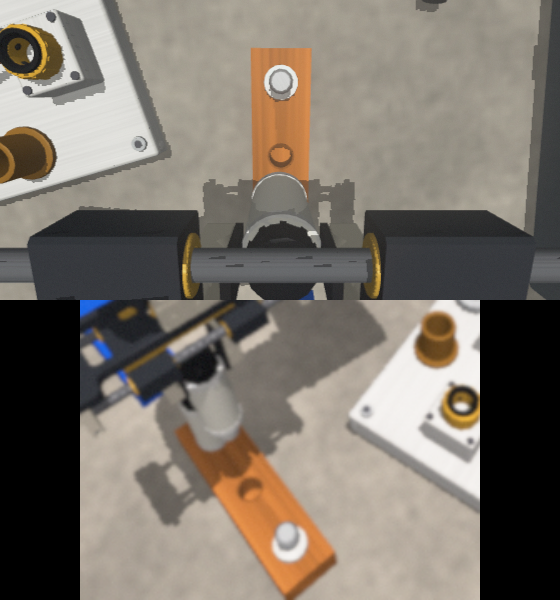

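The middle well is at (280,175) in the wrist picture, where it was predicted (280,175), and the used tube hangs straight above it. The empty collet shows at (22,70). I'll lower now.

jog_arm:
  steps:
    - [[255,0,0,0.14,0,0,0],[255,0,0,0.28,0,0,0],[255,0,0,0.38,0,0,0],[255,0,0,0.47,0,0,0],[255,0,0,0.55,0,0,0],[255,0,0,0.61,0,0,0],[255,0,0,0.65,0,0,0],[255,0,0,0.66,0,0,0]]

```text
t: 6.25
eef_pos: [0.5197, -0.2842, 0.0952]
ee_rot: [-3.141, 0.002, -0.092]
force: [0.6, -0.1, -1.4]
width: 0.0349
gripper_force: 30.0
```

```bash
python3 - <<'E'
from h import *
f=load('wrist');im=f['color'].astype(int)
cv2.imwrite('pics/c4.png',cv2.resize(f['color'][20:140,0:160,::-1],None,fx=5,fy=5,interpolation=cv2.INTER_CUBIC))
print(onz(f,22,70,.125))
E
```

```text
[ 0.64195758 -0.08201459  0.125     ]
```

View pics/c4.png

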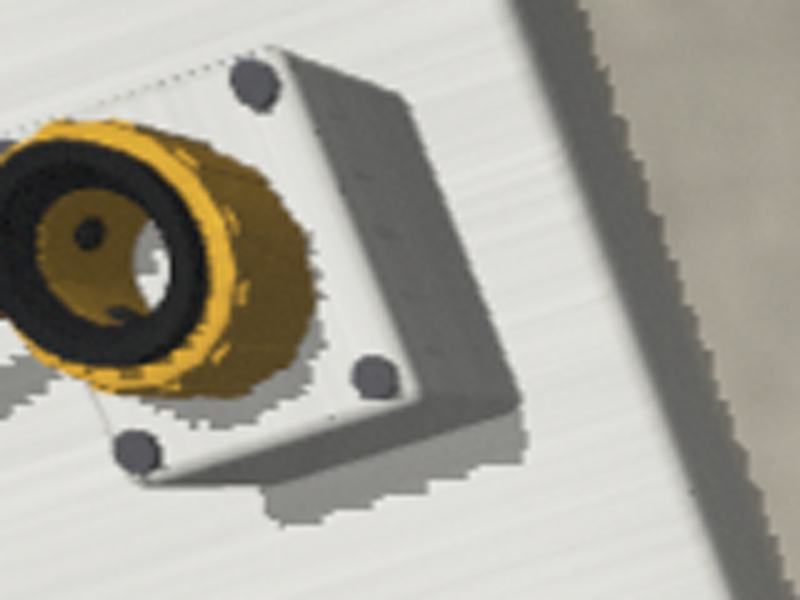

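jog_arm:
  steps:
    - [[255,0,0,0.004,0,0,0],[255,0,0,0.007,0,0,0],[255,0,0,0.007,0,0,0],[255,0,0,0.007,0,0,0]]

```text
t: 6.65
eef_pos: [0.52, -0.2852, 0.0952]
ee_rot: [3.141, -0.001, -0.094]
force: [0.3, -0.6, -1.8]
width: 0.035
gripper_force: 30.0
```

jog_arm:
  steps:
    - [[255,0,0,0.006,0,0,0],[255,0,0,0.01,0,0,0],[255,0,0,0.01,0,0,0]]

```text
t: 6.95
eef_pos: [0.5214, -0.2856, 0.0944]
ee_rot: [3.14, -0.004, -0.093]
force: [-1.5, 2.8, 10.8]
width: 0.0344
gripper_force: 30.1
```

jog_arm:
  steps:
    - [[255,0,0,-0.005,0,0,0],[0,0,0,-0.005,0,0,0],[0,0,0,-0.005,0,0,0],[0,0,0,-0.005,0,0,0],[0,0,0,-0.005,0,0,0],[0,0,0,-0.005,0,0,0],[0,0,0,-0.005,0,0,0],[0,0,0,-0.005,0,0,0]]

```text
t: 7.75
eef_pos: [0.5197, -0.2851, 0.0932]
ee_rot: [-3.142, 0.0, -0.094]
force: [0.1, -0.2, -0.5]
width: 0.0843
gripper_force: 0.0
```

jog_arm:
  steps:
    - [[0,0,0,-0.08,0,0,0],[0,0,0,-0.2,0,0,0],[0,0,0,-0.36,0,0,0],[0,0,0,-0.5,0,0,0],[0,-0.16,0,-0.5,0,0,0],[0,-0.32,0,-0.5,0,0,0],[0,-0.32,0,-0.5,0,0,0],[0,-0.32,0,-0.5,0,0,0]]

```text
t: 8.55
eef_pos: [0.4396, -0.2777, 0.2191]
ee_rot: [3.141, -0.002, -0.094]
force: [0.4, 0.2, 0.5]
width: 0.0877
gripper_force: 0.0
```

```bash
python3 - <<'E'
from h import *
f=grab('wrist');g=grab('scene');s=arm.get_state();print(s['t'],s['eef_pos'],s['ee_rot'],s['force'])
print(proj(f,(.4415,-.2775,.148)),proj(f,(.5195,-.285,.148)))
a=f['color'][:,:,::-1];b=cv2.resize(g['color'][240:420,90:330,::-1],(240,180))
cv2.imwrite('pics/c5.png',np.hstack([a,cv2.copyMakeBorder(b,0,240,0,0,0)]))
E
```

```text
8.65 [ 0.44059007 -0.27775258  0.21853729] [ 3.14144395e+00 -6.52104367e-04 -9.37304366e-02] [ 0.66855109  0.20044011 -0.21333567]
(np.float64(280.2130271929783), np.float64(207.06373737031032)) (np.float64(280.3203847655473), np.float64(94.3350801728007))
```

View pics/c5.png

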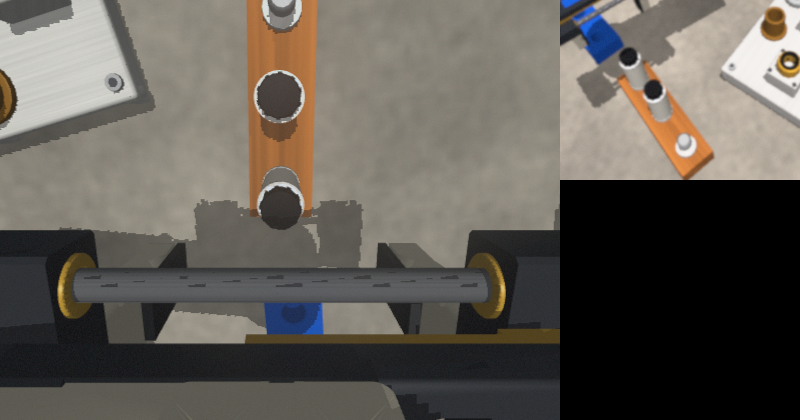

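The used tube stands upright in the middle well (279,96). The fresh cap is at (280,207), exactly where predicted. I'll descend and grip it.

jog_arm:
  steps:
    - [[0,0.005,0,0.14,0,0,0],[0,0.005,0,0.28,0,0,0],[0,0.005,0,0.4,0,0,0],[0,0.005,0,0.47,0,0,0],[0,0.005,0,0.495,0,0,0],[0,0.005,0,0.495,0,0,0],[0,0.005,0,0.495,0,0,0]]

```text
t: 9.35
eef_pos: [0.4422, -0.278, 0.0952]
ee_rot: [3.141, -0.001, -0.093]
force: [0.5, 0.4, 0.4]
width: 0.0874
gripper_force: 0.0
```

jog_arm:
  newtons: 40
  steps:
    - [[255,0,0,0,0,0,0],[255,0,0,0,0,0,0],[255,0,0,0,0,0,0],[255,0,0,0,0,0,0],[255,0,0,0,0,0,0],[255,0,0,0,0,0,0],[255,0,0,0,0,0,0],[255,0,0,0,0,0,0]]

```text
t: 10.15
eef_pos: [0.4413, -0.2778, 0.0946]
ee_rot: [3.142, -0.0, -0.094]
force: [-0.3, -0.1, -0.4]
width: 0.0344
gripper_force: 40.0
```

jog_arm:
  steps:
    - [[255,0,0,-0.06,0,0,0],[255,0,0,-0.2,0,0,0],[255,0,0,-0.38,0,0,0],[255,0,0,-0.54,0,0,0],[255,0,0,-0.67,0,0,0],[255,0,0,-0.67,0,0,0]]

```text
t: 10.75
eef_pos: [0.4434, -0.2788, 0.267]
ee_rot: [3.139, -0.008, -0.093]
force: [0.2, 0.5, -1.9]
width: 0.0345
gripper_force: 40.0
```

jog_arm:
  steps:
    - [[255,0.1,-0.11,0,0,0,0],[255,0.22,-0.26,0,0,0,0],[255,0.35,-0.42,0,0,0,0],[255,0.48,-0.57,0,0,0,0],[255,0.6,-0.72,0,0,0,0],[255,0.69,-0.83,0,0,0,0],[255,0.728,-0.869,0,0,0,0],[255,0.728,-0.869,0,0,0,0]]

```text
t: 11.55
eef_pos: [0.6433, -0.077, 0.2597]
ee_rot: [3.141, 0.003, -0.092]
force: [-0.4, 0.6, -1.4]
width: 0.0344
gripper_force: 40.0
```

```bash
python3 - <<'E'
from h import *
f=grab('wrist');g=grab('scene');s=arm.get_state();print(s['t'],s['eef_pos'],s['ee_rot'],s['force'])
for h in(f,g):print(proj(h,(.643,-.0788,.125)),proj(h,s['eef_pos']-[0,0,.0863]))
a=cv2.resize(f['color'][120:270,180:380,::-1],(400,300),interpolation=2);b=cv2.resize(g['color'][220:370,230:430,::-1],(400,300),interpolation=2)
cv2.imwrite('pics/c6.png',np.hstack([a,b]))
E
```

```text
11.65 [ 0.64206668 -0.07869313  0.26085441] [ 3.14126633e+00  2.17118274e-03 -9.36839319e-02] [-0.62575912 -1.26439013 -2.27944927]
(np.float64(282.7705075008128), np.float64(191.0834443702949)) (np.float64(283.13122192307225), np.float64(205.79589498938657))
(np.float64(319.31774344073693), np.float64(300.50017320343693)) (np.float64(321.32459230122976), np.float64(286.23306103447356))
```

View pics/c6.png

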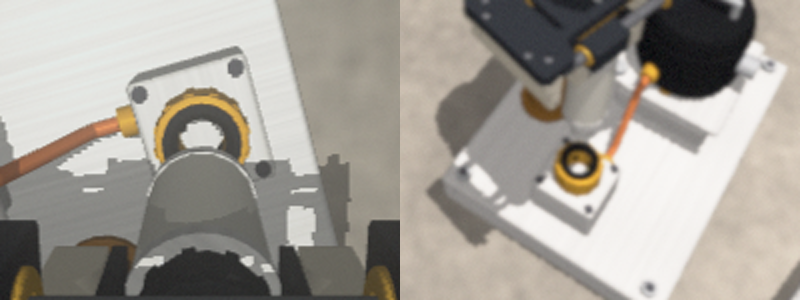

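The wrist picture shows the collet ring centred at about (281,189) and the scene picture at (319,300), both within 2–3 px of the predicted port. I'll start the descent.

jog_arm:
  steps:
    - [[255,0.004,0,0.06,0,0,0],[255,0.004,0,0.12,0,0,0],[255,0.004,0,0.16,0,0,0],[255,0.004,0,0.19,0,0,0],[255,0.004,0,0.21,0,0,0],[255,0.004,0,0.22,0,0,0],[255,0.004,0,0.22,0,0,0]]

```text
t: 12.35
eef_pos: [0.6438, -0.0787, 0.2071]
ee_rot: [3.142, -0.0, -0.094]
force: [0.1, -0.4, -1.4]
width: 0.0344
gripper_force: 40.0
```

jog_arm:
  steps:
    - [[255,0,0,0.008,0,0,0],[255,0,0,0.016,0,0,0],[255,0,0,0.022,0,0,0],[255,0,0,0.028,0,0,0],[255,0,0,0.028,0,0,0]]

```text
t: 12.85
eef_pos: [0.6438, -0.0784, 0.1998]
ee_rot: [-3.141, 0.0, -0.094]
force: [-0.2, 0.3, -1.3]
width: 0.0346
gripper_force: 40.0
```

jog_arm:
  steps:
    - [[255,0,0,0.006,0,0,0],[255,0,0,0.012,0,0,0],[255,0,0,0.018,0,0,0],[255,0,0,0.024,0,0,0],[255,0,0,0.028,0,0,0],[255,0,0,0.028,0,0,0]]

```text
t: 13.45
eef_pos: [0.6441, -0.0786, 0.1935]
ee_rot: [-3.142, -0.001, -0.094]
force: [0.7, 2.5, 2.3]
width: 0.0342
gripper_force: 40.0
```

jog_arm:
  steps:
    - [[255,0,0,0.002,0,0,0],[255,0,0,0.004,0,0,0],[255,0,0,0.006,0,0,0],[255,0,0,0.008,0,0,0],[255,0,0,0.008,0,0,0]]

```text
t: 13.95
eef_pos: [0.644, -0.0786, 0.1914]
ee_rot: [-3.142, -0.001, -0.094]
force: [0.1, 1.7, 3.7]
width: 0.034
gripper_force: 40.0
```

jog_arm:
  steps:
    - [[255,0,0,0.002,0,0,0],[255,0,0,0.004,0,0,0],[255,0,0,0.006,0,0,0],[255,0,0,0.008,0,0,0],[255,0,0,0.01,0,0,0],[255,0,0,0.012,0,0,0],[255,0,0,0.012,0,0,0]]

```text
t: 14.65
eef_pos: [0.6437, -0.0786, 0.1878]
ee_rot: [-3.142, 0.0, -0.094]
force: [0.7, 2.6, 0.9]
width: 0.0345
gripper_force: 40.0
```

jog_arm:
  steps:
    - [[255,0,0,0.003,0,0,0],[255,0,0,0.006,0,0,0],[255,0,0,0.009,0,0,0],[255,0,0,0.012,0,0,0],[255,0,0,0.015,0,0,0],[255,0,0,0.018,0,0,0],[255,0,0,0.018,0,0,0]]

```text
t: 15.35
eef_pos: [0.6437, -0.0785, 0.1833]
ee_rot: [-3.142, 0.0, -0.094]
force: [-0.4, 1.9, 1.5]
width: 0.0346
gripper_force: 40.0
```

jog_arm:
  steps:
    - [[255,0,0,0.003,0,0,0],[255,0,0,0.006,0,0,0],[255,0,0,0.009,0,0,0],[255,0,0,0.009,0,0,0]]

```text
t: 15.75
eef_pos: [0.644, -0.0786, 0.1815]
ee_rot: [3.142, -0.0, -0.094]
force: [-0.6, 2.2, 3.9]
width: 0.0344
gripper_force: 40.0
```

jog_arm:
  steps:
    - [[255,0,0,0.003,0,0,0],[255,0,0,0.006,0,0,0],[255,0,0,0.006,0,0,0]]

```text
t: 16.05
eef_pos: [0.6448, -0.0787, 0.1814]
ee_rot: [3.141, -0.003, -0.093]
force: [0.5, 2.9, 9.3]
width: 0.0342
gripper_force: 40.1
```

jog_arm:
  steps:
    - [[255,0,0,0.003,0,0,0],[255,0,0,0.006,0,0,0],[255,0,0,0.006,0,0,0]]

```text
t: 16.35
eef_pos: [0.6457, -0.0789, 0.1813]
ee_rot: [3.141, -0.005, -0.093]
force: [-1.9, 3.1, 14.5]
width: 0.0342
gripper_force: 40.1
```

jog_arm:
  steps:
    - [[255,0,0,-0.008,0,0,0],[255,0,0,-0.012,0,0,0],[0,0,0,-0.012,0,0,0],[0,0,0,-0.012,0,0,0],[0,0,0,-0.012,0,0,0],[0,0,0,-0.012,0,0,0],[0,0,0,-0.012,0,0,0],[0,0,0,-0.012,0,0,0]]

```text
t: 17.15
eef_pos: [0.6437, -0.0787, 0.1811]
ee_rot: [3.141, 0.0, -0.094]
force: [-0.6, 0.1, 0.0]
width: 0.0767
gripper_force: 0.0
```

jog_arm:
  steps:
    - [[0,0,0,-0.012,0,0,0],[0,0,0,-0.1,0,0,0],[0,0,0,-0.22,0,0,0],[0,0,0,-0.36,0,0,0],[0,0,0,-0.5,0,0,0],[0,-0.2,0,-0.5,0,0,0],[0,-0.4,0,-0.5,0,0,0],[0,-0.4,0,-0.5,0,0,0]]

```text
t: 17.95
eef_pos: [0.5394, -0.0693, 0.3079]
ee_rot: [-3.14, -0.001, -0.093]
force: [1.2, -0.9, 1.4]
width: 0.0876
gripper_force: 0.0
```

```bash
python3 - <<'E'
from h import *
o=load('scene');g=grab('scene');s=arm.get_state();print(s['t'],s['eef_pos'],s['force'])
old=cv2.imread('pics/s0.png')
c=lambda im:cv2.resize(im[240:420,130:370],(400,300),interpolation=2)
cv2.imwrite('pics/c7.png',np.hstack([c(old),c(g['color'][:,:,::-1])]))
E
```

```text
18.0 [ 0.54203075 -0.06930047  0.3081278 ] [0.05595116 0.8524423  1.75421929]
```

View pics/c7.png

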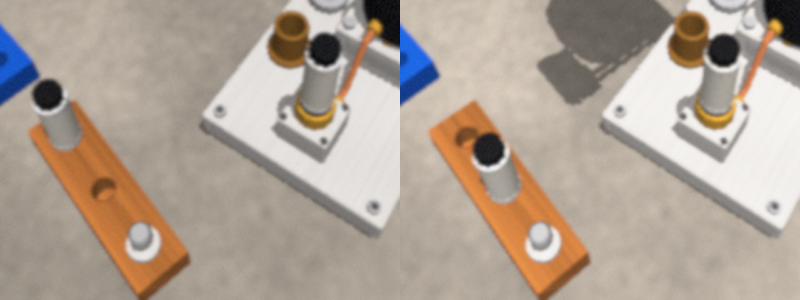

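The before/after crops match. The fresh tube's cap is at (724,50), against (324,50) for the used tube when it was home, so it is fully seated. The used tube stands in the middle well, and the plug and bushing haven't moved.

```bash
python3 -c "
from station import arm
print(arm.job_done())"
```

```text
the job is handed in; nothing more can be done
None
```

The fresh dryer tube is pushed past the seal and bottomed in the collet, the used tube stands upright in the rack's middle well, and the job was handed in at about 18 s with no contact with the other parts noticed.

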